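# Set the locating pin in the sprung plaster plate

### The arm

A 6-joint arm with a two-finger parallel gripper is mounted at the origin on a cart in front of the work surface, level with it; the furniture and walls round the work are solid. World frame = base frame: x ahead of the robot, y to its left, z up, the work surface at z = 0. Lengths are in m, angles in degrees, forces in N, time in s.
With the tool pointing down it reaches from about 0.4 to 0.825 m from the base axis. Payload 7 kg.
Tool frame: the origin (TCP) lies on the centre line of the jaws, within the pads' length; the fingertips stand 19 mm ahead of it and the grasp point (between the pads) is the TCP; z points along the fingers, y is the line along which they close (so a half turn about z gives the same grasp; the last joint's range is limited). The gripper opens to 88 mm and grips with 3 to 60 N. Pads are 19 mm wide; open, the fingers measure 130 mm over their backs; the gripper's body (78 mm by 193 mm) begins 47 mm behind the grasp point.
Start: joints at [88.642, 20.546, 0.682, 0, -70.136, -16.507], TCP at [0.207, 0.642, 0.246] pointing down, gripper open.
Joint ranges: [-176.03, 176.03], [-82.01, 121.73], [-58.28, 71.71], [-173.87, 95.51], [-174.79, -0.11], [-173.66, 173.66]. Speed limits (degrees/s): [136.94, 136.94, 172.46, 180, 180, 180].

### API

Orientations are given as [roll, pitch, yaw] about the fixed x, y, z axes, in that order (R = Rz(yaw) Ry(pitch) Rx(roll)).
In Python, from plant import * gives the robot as it stands. The module is installed in compiled form; this text tells all that it offers.
- The arm moves only by the tool play_rows, never from a script. Its argument "deltas" is a list of rows, each a list of 6 numbers: the shift along the world's x, y, z scaled (see below), then the turn, a rotation vector about the world's x, y, z scaled (see below). A call has 1 to 10 rows; each row shifts and turns the commanded pose from where the row before left it; what a row does not reach is not made up. The controller multiplies each number of a shift by 800 mm and each number of a turn by 180 degrees. A row lasts 1/10 s, in which the tool goes at most 50 mm and 8.59 degrees, less where a joint would pass 70% of its speed; a pose out of reach is approached as far as the arm can. A call with a number of a shift or a turn outside -1 to 1 is refused whole. A call with a gripper value outside its range is refused whole. "gripper" is the gripper command: -1 is shut, 1 is fully open, values between are in proportion, set as the call begins (left out, the last holds). The fingers move at their own pace and stop on an object; the grip force is fixed at half the most. Time passes only in rows, so rows that do not move let the fingers close. It gives the time, the measured TCP pose, the force, the opening and the grip force at its end, in the units of the state.
- get_obs(): the state, without advancing time (a new reading comes with each control period).
- snapshot(name): name is "side" or "top" or "wrist"; returns (picture, depth): 384x512x3 uint8, blue, green, red; 384x512 float32, m along the optical axis (not along the pixel's ray), 0 where there is no reading.
- camera_model(name): a dict with "fx", "fy", "cx", "cy" (pixels), "world_to_cam" (4x4, takes a point from world to camera coordinates). Camera axes: x right, y down, z forward; pixel columns grow to the right and rows downward; lengths in m; the calibration is good to about 2 mm. A picture is of the moment at which its call begins: read the wrist's pose just before it. camera_model takes no time and is no camera call; for the wrist camera it gives the pose at the moment of the call.
- close_job(): hands the job in; it is judged then, once.
The state is a dict: "clock": time; "joint_pos": joint angles; "qvel": joint speeds; "tau": joint torques, N m; "tool_pos": TCP position; "orientation": TCP orientation; "force": force on the tool from outside, world axes, zero at the start; "moment": the same for the moment, N m; "opening": finger opening in m; "gripper_force": force on a finger pad.
Only numpy, scipy, OpenCV 4.12 (cv2) and the standard library are available. Lean on these libraries where they do the work, as an engineer would, in place of code of your own. Each camera call takes 0.05 s, during which the arm holds its last target. There are 200 camera calls.

### The job

Take the slim-shanked locating pin out of its wooden rack and set it upright in the blind hole of the plaster plate that shows in the stand's window, fully home with its collar resting on the plate, then let go of it. Nobody marked or measured the hole, and stains on the plate look much like it, so you will have to feel for it with the pin's tip; the plate floats on soft springs, so be gentle and never push it deep down. Leave the stout pin in the rack and everything else where it is.

Things in the scene. Friction and masses are not known exactly. Their poses are not given: they have to be found in the camera images.
- slim_pin: slim steel pin, 60 mm tall, about 60 g: round shank 8 mm thick, 16 mm long, its last 3 mm tapering to a 5 mm tip; then a collar 18 mm across, 16 to 20 mm above the tip; then a square head 14x14 mm (faces along its x and y), 20 to 60 mm above the tip, to grip. Origin at the tip's end, z up the pin. Starts hanging by its collar in either hole of the rack, its head square with the rack.
- slim_tip (a point): centre of the end face of the slim pin's tip (same point as the slim pin's origin)
- stout_pin: the other pin, alike but with a shank 12 mm in diameter, too thick for the plate's hole; it hangs in the rack's other hole and stays there. Origin at its tip's end face, z up.
- rack: fixed light wooden block 44 (x) x 124 (y) x 26 mm (z), origin at the centre of its underside. Two 14 mm holes, 22 mm deep, at y = -30 and +30 mm; a pin in it has its tip 10 mm above the worktop and its collar on the block's top.
- stand: fixed grey housing 78 (x) x 212 (y) x 46 mm (z), four screw heads 1.5 mm higher; origin at the centre of its underside. Its flat aluminium top frame, 3 mm thick, has a window 44 (x) x 92 mm (y) at its centre; in it, 4 mm below the frame's top, shows a white plaster plate, larger than the window so that its edges are hidden. The plate cannot move sideways.
- window (a point): centre of the stand's window, on the plaster plate's top at rest, 42 mm above the stand's underside; axes as the stand's. The plate has one blind hole, 9.4 mm in diameter, 18 mm deep; its centre lies anywhere within 25 mm either way along y and 4 mm either way along x of this point, different each time.
- plate (a joint): how far the plaster plate is pushed down, in m: 0 at rest (top at z = 42 mm of the stand), grows downward, stops hard at 0.009. It is sprung: it starts to give at about 1 N and takes 2 N more for every mm, so 7 mm is 15 N, and it comes back up by itself. Flat dark stains about as large as the hole lie on its top.
- cast_white: bystander: dental cast with a white base, 57x67x40 mm, origin under its centre
- cast_blue: bystander: dental cast with a bluish base, 56x66x42 mm, origin under its centre
- wax_jar: bystander: round amber jar with a white lid, 52 mm across, 48 mm tall, origin under its centre
- tool_cup: bystander: yellow cup with two tools in it, 55x64x107 mm, origin under its centre
- wax_box: bystander: small flat carton, 65x95x22 mm, origin under its centre

How it is judged (in metres and radians):
On the way:
1. the slim pin is lifted clear of the rack (z of slim_tip in the frame of rack above 0.03 m), for 0.1 s.
At the end, for the whole second after the job is handed in: The slim pin stands upright (within 5 degrees) in the plate's hole, its tip 26 mm above the stand's underside and at most 1.8 mm higher (collar on the plate), at rest and released, with the plate sprung back up (within 2 mm); the stout pin is still in the rack (within 10 mm of where it was) (z of slim_tip in the frame of stand between 0.022 and 0.0278 m and x of slim_tip in the frame of stand between -0.007 and 0.007 m and y of slim_tip in the frame of stand between -0.028 and 0.028 m and angle between slim_pin's own z axis and vertical below 0.09 rad and value of joint plate between -0.002 and 0.002 m and linear speed of slim_pin below 0.02 m/s and contact force between slim_pin and the arm below 0.05 N and contact force between slim_pin and the fingers below 0.05 N and distance of stout_pin from where it was at the start of the episode below 0.01 m); the robot touches nothing.
It fails at once if the plate is pushed down more than 7 mm (about 15 N) (value of joint plate above 0.007 m).
It fails at once if the robot or the slim pin bears on the stand's housing with more than 20 N (contact force between stand and the arm above 20 N or contact force between stand and the fingers above 20 N or contact force between stand and slim_pin above 20 N).
It fails at once if the stout pin is moved more than 15 mm (distance of stout_pin from where it was at the start of the episode above 0.015 m).
It fails at once if a bystander is moved more than 20 mm (distance of any of cast_white, cast_blue, wax_jar, tool_cup, wax_box from where it was at the start of the episode above 0.02 m).
It also fails if it takes over 54 s, if anything falls off the work surface, if the arm or the gripper's body presses on something with over 40 N, if the wrist force passes 120 N, or if a joint passes its speed limit or range.

## Working session

There is one attempt and no reset: what is moved stays moved. The work goes in short steps, Python scripts to look and compute and a tool call to move; the robot and the scene stay as the last step left them, time stands still between calls to the robot, and variables do not carry over. Pictures are saved under pics/ and viewed, at most 10 in all, crops included, and the job is handed in when it is done.

Besides the shell and the picture viewer there is one more tool, called after "Emit:" as name(argument=value, ...) on one line, values as JSON. play_rows: Moves the arm, as the interface text tells. Its arguments: {"type":"object","properties":{"deltas":{"type":"array","items":{"type":"array","items":{"type":"number","minimum":-1,"maximum":1}}},"gripper":{"type":"number"}},"required":["deltas"]}

```bash
mkdir -p pics
cat > h.py <<'E'
from plant import *
import numpy as np, cv2
def snap(n):
    m=camera_model(n); im,d=snapshot(n); return im,d,m
def pts(d,m):
    v,u=np.mgrid[:d.shape[0],:d.shape[1]]
    P=np.stack([(u-m['cx'])/m['fx']*d,(v-m['cy'])/m['fy']*d,d,np.ones_like(d)],-1)
    W=P@np.linalg.inv(m['world_to_cam']).T
    W[d==0]=np.nan
    return W[...,:3]
E
python3 - <<'E'
from h import *
o=get_obs(); print({k:np.round(v,3) for k,v in o.items()})
for n in("top","wrist"):
    im,d,m=snap(n); np.savez(f'{n}.npz',im=im,P=pts(d,m)); cv2.imwrite(f'pics/{n}1.png',im)
    print(n,np.round(np.linalg.inv(m['world_to_cam']),3),m['fx'])
E
```

```text
{'clock': np.float64(0.0), 'joint_pos': array([ 8.8642e+01,  2.0592e+01,  6.3000e-01, -1.8000e-02, -7.0138e+01,
       -1.6506e+01]), 'qvel': array([ 0.08 , -0.01 , -0.025,  0.017,  0.02 , -0.018]), 'tau': array([-0.0000e+00, -5.8272e+01,  2.9305e+01,  6.9970e+00,  7.0000e-03,
       -0.0000e+00]), 'tool_pos': array([0.207, 0.642, 0.245]), 'orientation': array([ 1.7990e+02, -1.2000e-02, -1.7871e+01]), 'force': array([0.882, 0.716, 0.134]), 'moment': array([ 0.023,  0.023, -0.049]), 'gripper_force': np.float64(0.0), 'opening': np.float64(0.088)}
top [[ 0.029 -0.992  0.125  0.313]
 [-1.    -0.03  -0.009  0.04 ]
 [ 0.013 -0.125 -0.992  1.383]
 [ 0.     0.     0.     1.   ]] 422.0026751134972
wrist [[-0.306 -0.921 -0.239  0.271]
 [-0.952  0.297  0.075  0.622]
 [ 0.001  0.251 -0.968  0.384]
 [ 0.     0.     0.     1.   ]] 316.43007392132176
```

View pics/top1.png

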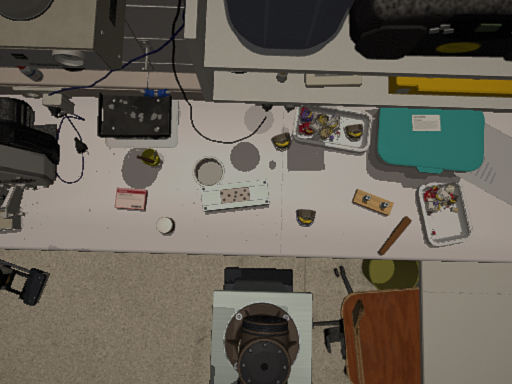

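Run:
```python
from h import *
z=np.load('top.npz'); im,P=z['im'],z['P']
a=cv2.resize(im[170:220,192:282],None,fx=8,fy=8,interpolation=cv2.INTER_CUBIC)[:, :720]
b=cv2.resize(im[180:225,345:405],None,fx=8,fy=8,interpolation=cv2.INTER_CUBIC)
c=np.zeros((400+b.shape[0]-160,720,3),np.uint8); c=np.vstack([cv2.resize(a,(540,300)),cv2.resize(b,(400,300))[:, :].copy() if 0 else np.pad(cv2.resize(b,(400,300)),((0,0),(0,140),(0,0)))])
cv2.imwrite('pics/top2.png',c)
def rect(name,r0,r1,c0,c1,lo,hi):
    Q=P[r0:r1,c0:c1]; m=(Q[...,2]>lo)&(Q[...,2]<hi)
    q=Q[m]; r=cv2.minAreaRect((q[:,:2]*1000).astype(np.float32)); print(name,m.sum(),r,np.median(q[:,2]))
rect('stand',170,220,192,282,.03,.06)
rect('rack',180,225,345,405,.018,.034)
Q=P[180:225,345:405]; m=Q[...,2]>.045; print(np.round(Q[m],3)[:40])
```

```text
stand 1631 ((455.44158935546875, 97.16844940185547), (79.05965423583984, 211.97654724121094), 7.816880226135254) 0.045323124385401314
rack 488 ((436.69915771484375, -375.69158935546875), (185.09144592285156, 53.8971061706543), 64.91920471191406) 0.026046750634571958
[[ 0.467 -0.318  0.05 ]
 [ 0.465 -0.318  0.064]
 [ 0.465 -0.319  0.072]
 [ 0.465 -0.322  0.071]
 [ 0.463 -0.316  0.058]
 [ 0.462 -0.316  0.07 ]
 [ 0.462 -0.319  0.071]
 [ 0.462 -0.322  0.07 ]
 [ 0.462 -0.326  0.068]
 [ 0.462 -0.328  0.072]
 [ 0.461 -0.316  0.047]
 [ 0.459 -0.315  0.062]
 [ 0.459 -0.316  0.069]
 [ 0.458 -0.319  0.071]
 [ 0.459 -0.322  0.07 ]
 [ 0.458 -0.325  0.073]
 [ 0.459 -0.329  0.07 ]
 [ 0.457 -0.314  0.054]
 [ 0.456 -0.314  0.065]
 [ 0.455 -0.316  0.07 ]
 [ 0.455 -0.318  0.073]
 [ 0.455 -0.322  0.071]
 [ 0.455 -0.325  0.071]
 [ 0.454 -0.314  0.054]
 [ 0.453 -0.316  0.059]
 [ 0.453 -0.318  0.064]
 [ 0.453 -0.321  0.063]
 [ 0.453 -0.324  0.065]
 [ 0.452 -0.325  0.071]
 [ 0.451 -0.322  0.048]
 [ 0.451 -0.325  0.048]
 [ 0.451 -0.326  0.056]
 [ 0.446 -0.376  0.049]
 [ 0.445 -0.375  0.062]
 [ 0.444 -0.375  0.071]
 [ 0.445 -0.38   0.068]
 [ 0.443 -0.374  0.046]
 [ 0.442 -0.373  0.057]
 [ 0.441 -0.373  0.069]
 [ 0.441 -0.376  0.07 ]]
```

View pics/top2.png

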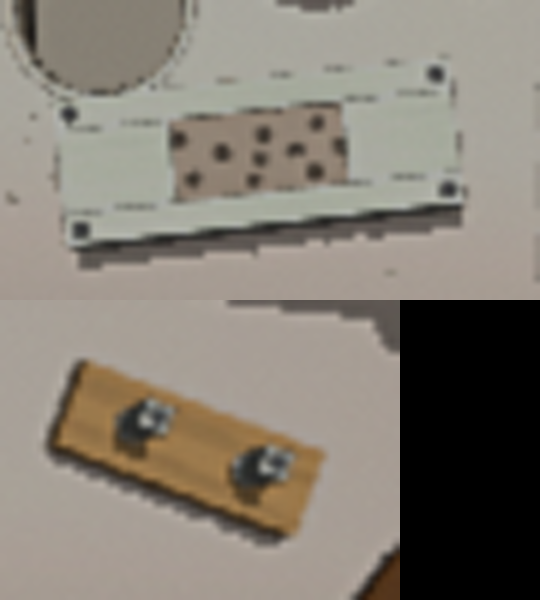

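Emit:
play_rows(deltas=[[0.0221,-0.0487,0,0,0,-0.0358],[0.0221,-0.0487,0,0,0,-0.0358],[0.0221,-0.0487,0,0,0,-0.0358],[0.0221,-0.0487,0,0,0,-0.0358],[0.0221,-0.0487,0,0,0,-0.0358],[0.0221,-0.0487,0,0,0,-0.0358],[0.0221,-0.0487,0,0,0,-0.0358],[0.0221,-0.0487,0,0,0,-0.0358],[0.0221,-0.0487,0,0,0,-0.0358],[0.0221,-0.0487,0,0,0,-0.0358]])

```text
clock: 1.1
tool_pos: [0.384, 0.251, 0.2455]
orientation: [180.0, 0.0, -82.6]
force: [1.0, -0.2, 0.3]
opening: 0.0876
gripper_force: 0.0
```

Emit:
play_rows(deltas=[[0.0221,-0.0487,-0.0266,0,0,-0.0358],[0.0221,-0.0487,-0.0266,0,0,-0.0358],[0.0221,-0.0487,-0.0266,0,0,-0.0358],[0.0221,-0.0487,-0.0266,0,0,-0.0358],[0,0,0,0,0,0],[0,0,0,0,0,0]])

```text
clock: 1.7
tool_pos: [0.4545, 0.0956, 0.1597]
orientation: [179.9, -0.1, -108.2]
force: [-0.4, 1.2, -0.6]
opening: 0.0875
gripper_force: 0.0
```

Run:
```python
from h import *
o=get_obs(); print(o['tool_pos'],o['orientation'])
im,d,m=snap('wrist'); P=pts(d,m); np.savez('stand.npz',im=im,P=P,d=d); np.save('m.npy',m['world_to_cam']); print({k:m[k] for k in('fx','fy','cx','cy')})
cv2.imwrite('pics/stand.png',np.vstack([cv2.resize(im,(750,562))]))
```

```text
[0.45446655 0.09563458 0.15971507] [ 1.79934007e+02 -8.86617455e-02 -1.08215150e+02]
{'fx': 316.43007392132176, 'fy': 316.43007392132176, 'cx': 256.6181191076985, 'cy': 190.25423805836206}
```

View pics/stand.png

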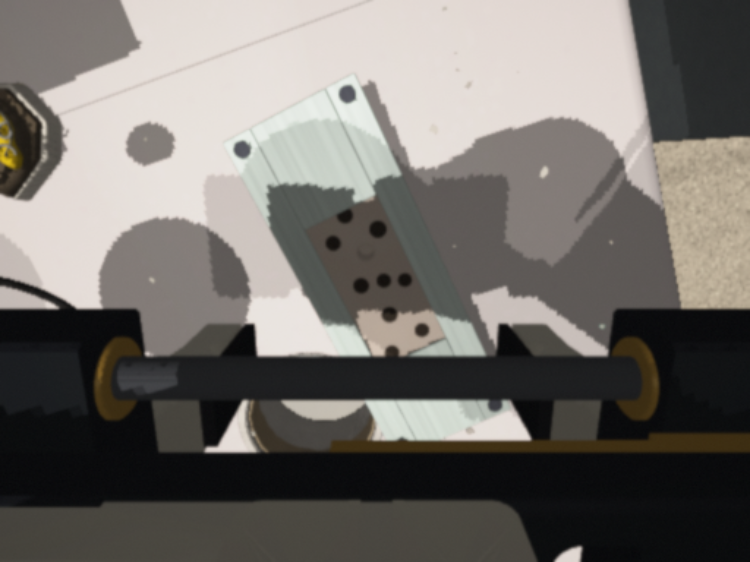

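Run:
```python
from h import *
z=np.load('stand.npz'); im,P,d=z['im'],z['P'],z['d']
s=512/750
q=P[...,2]; m=(q>.043)&(q<.049); m[230:]=0
T=np.linalg.inv(np.load('m.npy'))
def ray(u,v,zz):
    r=T[:3,:3]@np.array([(u-256.618)/316.43,(v-190.254)/316.43,1]); return T[:3,3]+r*(zz-T[2,3])/r[2]
for n,u,v,zz in[('s1',347,93,.0475),('s2',241,149,.0475),('s4',495,405,.0475),('crescent',366,250,.042),('st',384,280,.042),('wc1',305,230,.046),('wc2',378,196,.046)]:
    print(n,ray(u*s,v*s,zz).round(4))
print(np.round(P[160:182:2,236:266:2,2]*1000,1))
g=cv2.resize(im[125:250,200:315],None,fx=5,fy=5,interpolation=cv2.INTER_CUBIC); g=cv2.convertScaleAbs(g,alpha=1.6); cv2.imwrite('pics/c.png',g[:600])
```

```text
s1 [ 0.4377 -0.0032  0.0475]
s2 [0.4992 0.0054 0.0475]
s4 [0.4105 0.1909 0.0475]
crescent [0.4546 0.0776 0.042 ]
st [0.4504 0.0974 0.042 ]
wc1 [0.4826 0.0559 0.046 ]
wc2 [0.4388 0.0509 0.046 ]
[[42.6 41.3 41.2  nan 42.6 41.2 42.1 41.6 41.9 42.6 41.5 41.3 41.5 41.8
  42.2]
 [40.5 40.9 41.3 43.1 43.3 40.8 42.4 41.3 41.9 42.  41.9 41.9 41.7 41.4
  43.4]
 [41.7 41.3 41.6 41.6 42.8 42.6 41.6 41.5 42.3 42.5 41.6 42.3 42.   nan
  41.1]
 [42.2 42.  42.5 41.5 41.5 44.1 42.  41.5 42.3 40.8 41.1 41.4 41.9 41.8
  42.6]
 [41.9 42.1 43.  41.9 41.9 24.  23.2 23.8 24.4 43.2 42.  41.3 42.9 41.4
  41.1]
 [43.3 42.2 42.7 41.8 41.  24.5 23.2 23.7 25.1 24.5 42.3 43.  41.3 41.4
  42.2]
 [40.9 42.1 41.  40.4 35.  24.1 23.8 24.  24.7 26.8 41.9 40.5 41.5 42.
  41.6]
 [42.7 42.1 42.1 41.7 39.9 30.3 27.3 25.2 28.  36.5 42.2 41.5 42.5 41.4
  41.9]
 [41.6 41.8 43.4 41.7 41.4 38.  33.8 34.9 36.1 41.4 41.3 42.5 40.  41.6
  41.5]
 [43.  42.1 42.2 40.8 41.5 41.7 40.4 41.2 42.5 41.4 41.5 41.5 42.7 41.
  41.3]
 [42.  42.2 42.4 40.7 42.1 41.9 41.5 42.  42.  42.8 42.6 44.2 42.1 42.7
  41.5]]
```

View pics/c.png

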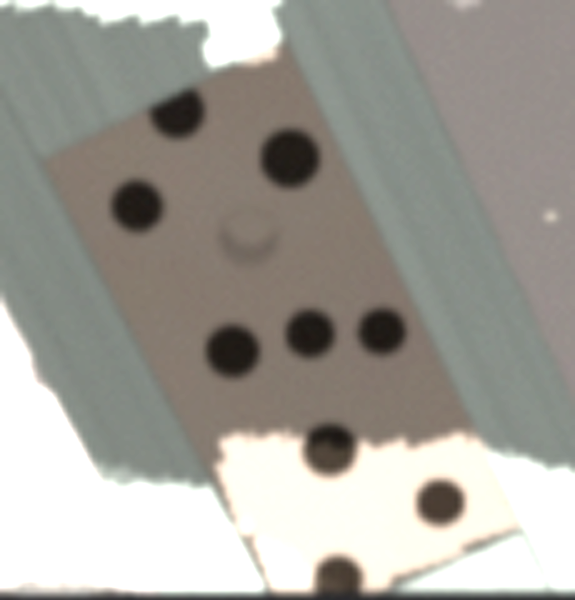

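Emit:
play_rows(deltas=[[0,-0.0557,0,0,0,0],[0,-0.0557,0,0,0,0],[0,-0.0557,0,0,0,0],[0,-0.0557,0,0,0,0],[0,-0.0557,0,0,0,0],[0,-0.0557,0,0,0,0],[0,-0.0557,0,0,0,0],[0,-0.0557,0,0,0,0],[0,-0.0557,0,0,0,0],[0,-0.0557,0,0,0,0]])

```text
clock: 2.75
tool_pos: [0.4559, -0.3493, 0.1615]
orientation: [-179.9, -0.0, -107.9]
force: [0.6, 0.4, 0.5]
opening: 0.0876
gripper_force: 0.0
```

Emit:
play_rows(deltas=[[0,0,0,0,0,0],[0,0,0,0,0,0]])

```text
clock: 2.95
tool_pos: [0.4552, -0.3485, 0.1606]
orientation: [-180.0, 0.0, -108.1]
force: [-0.2, 0.4, 0.0]
opening: 0.0878
gripper_force: 0.0
```

```bash
cat >> h.py <<'E'
def ray(T,u,v,zz):
    r=T[:3,:3]@np.array([(u-256.618)/316.43,(v-190.254)/316.43,1]); return T[:3,3]+r*(zz-T[2,3])/r[2]
E
python3 - <<'E'
from h import *
z=np.load('stand.npz'); P=z['P']; T=np.linalg.inv(np.load('m.npy'))
v,u=np.nonzero(P[155:190,230:270,2]<.0385); print('hole',len(u),ray(T,u.mean()+230,v.mean()+155,.042),[ray(T,a,b,.042).round(4) for a,b in((u.min()+229.5,v.mean()+155),(u.max()+230.5,v.mean()+155),(u.mean()+230,v.min()+154.5),(u.mean()+230,v.max()+155.5))])
o=get_obs(); print(o['tool_pos'],o['orientation'])
im,d,m=snap('wrist'); P=pts(d,m); np.savez('rack.npz',im=im,P=P,T=np.linalg.inv(m['world_to_cam']))
cv2.imwrite('pics/rack.png',cv2.resize(im,(750,562)))
E
```

```text
hole 89 [0.45547915 0.07830731 0.042     ] [array([0.4599, 0.0768, 0.042 ]), array([0.4513, 0.0797, 0.042 ]), array([0.4541, 0.0741, 0.042 ]), array([0.457 , 0.0829, 0.042 ])]
[ 0.45519502 -0.3484666   0.16059882] [-1.79982754e+02  7.26006515e-03 -1.08076875e+02]
```

View pics/rack.png

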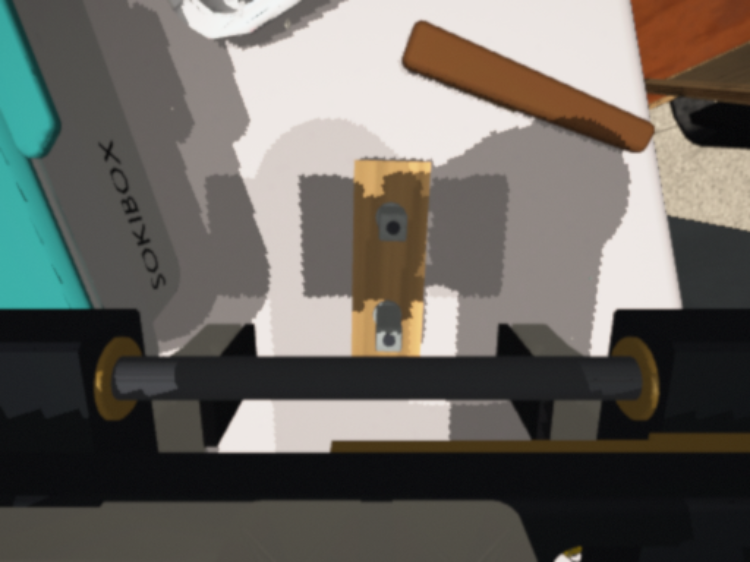

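Run:
```python
from h import *
z=np.load('rack.npz'); P=z['P'];T=z['T']; s=512/750
for n,u,v,h in[('A dot',393,227,.07),('B dot',389,341,.07),('TL',358,160,.026),('TR',432,160,.026),('BL',353,355,.026),('BR',420,355,.026)]: print(n,ray(T,u*s,v*s,h).round(4))
Q=P[105:243,225:305]; q=Q[(Q[...,2]>.021)&(Q[...,2]<.031)]; print(cv2.minAreaRect((q[:,:2]*1000).astype(np.float32)))
for r in((120,170),(205,242)):
    Q=P[r[0]:r[1],230:300]; q=Q[(Q[...,2]>.0675)&(Q[...,2]<.0725)]; print(len(q),np.median(q,0),q.mean(0),cv2.minAreaRect((q[:,:2]*1000).astype(np.float32)))
    q=Q[(Q[...,2]>.0285)&(Q[...,2]<.034)]; print(' collar?',len(q))
m=camera_model('side'); print(m['fx'],np.linalg.inv(m['world_to_cam']).round(2))
w=m['world_to_cam']@np.array([.45,-.35,.04,1]); print(w, w[0]/w[2]*m['fx']+m['cx'],w[1]/w[2]*m['fy']+m['cy'])
```

```text
A dot [ 0.437  -0.3781  0.07  ]
B dot [ 0.4573 -0.3209  0.07  ]
TL [ 0.4449 -0.4145  0.026 ]
TR [ 0.4046 -0.4014  0.026 ]
BL [ 0.4863 -0.3014  0.026 ]
BR [ 0.4457 -0.2882  0.026 ]
((446.9299011230469, -351.230712890625), (120.63601684570312, 44.076622009277344), 70.25121307373047)
356 [ 0.43720731 -0.37818854  0.06991002] [ 0.43721276 -0.37816886  0.0698938 ] ((437.15399169921875, -377.96282958984375), (13.594437599182129, 13.312202453613281), 72.05752563476562)
 collar? 45
304 [ 0.45726956 -0.32234145  0.06988466] [ 0.45732745 -0.32216981  0.06988083] ((457.5872497558594, -321.8292236328125), (14.379533767700195, 13.849366188049316), 66.89109802246094)
 collar? 65
457.2492250438926 [[ 0.99 -0.07  0.11  0.33]
 [-0.13 -0.66  0.74 -1.07]
 [ 0.02 -0.75 -0.66  1.03]
 [ 0.    0.    0.    1.  ]]
[0.01050514 0.26153754 1.19647085 1.        ] 262.2820450370716 298.24473241407725
```

Emit:
play_rows(deltas=[[0.0013,0.0166,0,0,0,-0.0111],[0.0013,0.0166,0,0,0,0],[0,0,-0.0327,0,0,0],[0,0,-0.0327,0,0,0],[0,0,-0.0327,0,0,0],[0,0,-0.0327,0,0,0],[0,0,0,0,0,0],[0,0,0,0,0,0]])

```text
clock: 3.8
tool_pos: [0.4573, -0.321, 0.0565]
orientation: [180.0, -0.0, -109.9]
force: [-0.0, -0.6, 0.7]
opening: 0.0875
gripper_force: 0.0
```

Emit:
play_rows(deltas=[[0,0,0,0,0,0],[0,0,0,0,0,0],[0,0,0,0,0,0],[0,0,0,0,0,0],[0,0,0,0,0,0],[0,0,0,0,0,0]], gripper=-1)

```text
clock: 4.4
tool_pos: [0.4567, -0.3221, 0.0559]
orientation: [-180.0, 0.0, -110.1]
force: [0.5, -0.5, -0.7]
opening: 0.0447
gripper_force: 0.0
```

Emit:
play_rows(deltas=[[0,0,0,0,0,0],[0,0,0,0,0,0],[0,0,0,0,0,0],[0,0,0,0,0,0],[0,0,0,0,0,0],[0,0,0,0,0,0],[0,0,0,0,0,0]])

```text
clock: 5.1
tool_pos: [0.4567, -0.322, 0.0558]
orientation: [180.0, 0.0, -110.1]
force: [-0.1, -0.3, -1.4]
opening: 0.0136
gripper_force: 30.0
```

Emit:
play_rows(deltas=[[0,0,0.005,0,0,0],[0,0,0.005,0,0,0],[0,0,0.005,0,0,0],[0,0,0,0,0,0],[0,0,0,0,0,0]])

```text
clock: 5.6
tool_pos: [0.4568, -0.3221, 0.068]
orientation: [-180.0, 0.0, -110.1]
force: [0.2, 0.5, 0.1]
opening: 0.0141
gripper_force: 30.0
```

Run:
```python
from h import *
o=get_obs(); print(o['tool_pos'],o['force'],o['opening'])
m=camera_model('side'); ims=[]
for i in range(6):
    im,d=snapshot('side'); ims.append(im.astype(float))
im=np.mean(ims,0)
np.savez('side.npz',im=im,d=d)
for z in(.026,.038): 
  w=m['world_to_cam']@np.array([.4573,-.322,z,1]); print(w[0]/w[2]*m['fx']+m['cx'],w[1]/w[2]*m['fy']+m['cy'])
cv2.imwrite('pics/side.png',cv2.resize(im[260:335,220:310].astype(np.uint8),None,fx=8,fy=8,interpolation=cv2.INTER_CUBIC)[:600])
```

```text
[ 0.45676279 -0.32207015  0.06803182] [0.16603775 0.47883589 0.14671136] 0.01409982437732696
263.4011483906494 292.6101868342048
263.5179504280619 289.8414363817067
```

View pics/side.png

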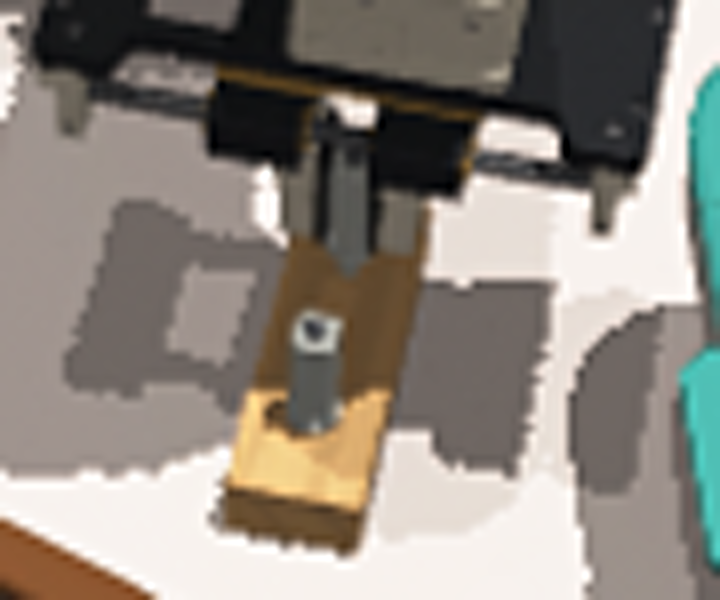

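Emit:
play_rows(deltas=[[0,0,-0.005,0,0,0],[0,0,-0.005,0,0,0],[0,0,0,0,0,0],[0.0009,0.0023,0,0,0,0],[0,0,0,0,0,0],[0,0,0,0,0,0]])

```text
clock: 6.5
tool_pos: [0.4575, -0.3202, 0.0599]
orientation: [-180.0, -0.0, -110.1]
force: [-1.0, 0.6, -0.3]
opening: 0.0141
gripper_force: 30.0
```

Emit:
play_rows(deltas=[[-0.0009,-0.0023,0,0,0,0],[-0.0009,-0.0023,0,0,0,0],[0,0,0,0,0,0],[0,0,0,0,0,0]])

```text
clock: 6.9
tool_pos: [0.4559, -0.324, 0.0598]
orientation: [-180.0, 0.0, -110.1]
force: [0.3, -0.1, -0.4]
opening: 0.0138
gripper_force: 30.0
```

Emit:
play_rows(deltas=[[0.0009,0.0023,0,0,0,0],[0,0,0.02,0,0,0],[0,0,0.0375,0,0,0],[0,0,0.0375,0,0,0],[0,0.02,0,0,0,0],[0,0.04,0,0,0,0],[0,0.05,0,0,0,0],[0,0.05,0,0,0,0],[0,0.05,0,0,0,0],[0,0.05,0,0,0,0]])

```text
clock: 7.9
tool_pos: [0.4562, -0.1123, 0.1356]
orientation: [180.0, 0.0, -110.1]
force: [1.3, 1.3, -0.4]
opening: 0.0137
gripper_force: 30.0
```

Emit:
play_rows(deltas=[[0,0.05,0,0,0,0],[0,0.05,0,0,0,0],[0,0.05,0,0,0,0],[0,0.05,0,0,0,0],[0,0.03,0,0,0,0],[0,0.01,0,0,0,0],[0,0,0,0,0,0],[0,0,0,0,0,0],[0,0,0,0,0,0]])

```text
clock: 8.8
tool_pos: [0.4564, 0.077, 0.1356]
orientation: [180.0, -0.0, -110.1]
force: [1.0, 0.3, -0.0]
opening: 0.0139
gripper_force: 30.0
```

Emit:
play_rows(deltas=[[-0.0019,0.0016,-0.02,0,0,0],[0,0,-0.0257,0,0,0],[0,0,-0.01,0,0,0],[0,0,0,0,0,0],[0,0,0,0,0,0]])

```text
clock: 9.3
tool_pos: [0.4555, 0.0789, 0.0917]
orientation: [-180.0, -0.0, -110.1]
force: [0.8, 0.9, -1.2]
opening: 0.0137
gripper_force: 30.0
```

Emit:
play_rows(deltas=[[0,0,-0.002,0,0,0],[0,0,-0.002,0,0,0],[0,0,-0.002,0,0,0],[0,0,0,0,0,0],[0,0,0,0,0,0],[0,0,0,0,0,0]])

```text
clock: 9.9
tool_pos: [0.4552, 0.0793, 0.0865]
orientation: [-180.0, 0.0, -110.1]
force: [-0.2, -0.6, -1.4]
opening: 0.014
gripper_force: 30.0
```

Emit:
play_rows(deltas=[[-0.0003,-0.0012,0,0,0,0],[0,0,-0.002,0,0,0],[0,0,-0.0015,0,0,0],[0,0,0,0,0,0],[0,0,0,0,0,0],[0,0,0,0,0,0]])

```text
clock: 10.5
tool_pos: [0.4549, 0.0783, 0.0836]
orientation: [180.0, -0.0, -110.1]
force: [0.9, 0.0, -0.2]
opening: 0.014
gripper_force: 30.0
```

```bash
python3 -c "
from h import *
F=[]
for i in range(5): snapshot('side'); o=get_obs(); F.append(np.r_[o['force'],o['moment']])
print(np.mean(F,0).round(2),o['tool_pos'])"
```

```text
[-0.03  0.01 -0.23  0.11 -0.07  0.  ] [0.45493655 0.07827787 0.08365449]
```

Emit:
play_rows(deltas=[[0,0,-0.0025,0,0,0],[0,0,-0.0025,0,0,0],[0,0,0,0,0,0],[0,0,0,0,0,0],[0,0,0,0,0,0]])

```text
clock: 11.25
tool_pos: [0.4549, 0.0783, 0.0796]
orientation: [180.0, -0.0, -110.1]
force: [0.0, 0.2, -0.4]
opening: 0.0137
gripper_force: 30.0
```

Emit:
play_rows(deltas=[[0,0,-0.0025,0,0,0],[0,0,-0.0025,0,0,0],[0,0,0,0,0,0],[0,0,0,0,0,0],[0,0,0,0,0,0]])

```text
clock: 11.75
tool_pos: [0.4549, 0.0783, 0.0757]
orientation: [-180.0, -0.0, -110.1]
force: [1.4, -0.0, -0.8]
opening: 0.0138
gripper_force: 30.0
```

Emit:
play_rows(deltas=[[0,0,-0.0015,0,0,0],[0,0,-0.0015,0,0,0],[0,0,0,0,0,0],[0,0,0,0,0,0],[0,0,0,0,0,0]])

```text
clock: 12.25
tool_pos: [0.4549, 0.0783, 0.0733]
orientation: [-180.0, 0.0, -110.1]
force: [0.5, -0.6, -0.8]
opening: 0.0135
gripper_force: 30.0
```

Emit:
play_rows(deltas=[[0,0,-0.0015,0,0,0],[0,0,-0.001,0,0,0],[0,0,0,0,0,0],[0,0,0,0,0,0],[0,0,0,0,0,0]])

```text
clock: 12.75
tool_pos: [0.455, 0.0783, 0.0713]
orientation: [-180.0, 0.0, -110.1]
force: [-0.5, -0.3, 0.6]
opening: 0.0138
gripper_force: 30.0
```

```bash
python3 -c "
from h import *
F=[]
for i in range(5): snapshot('side'); o=get_obs(); F.append(np.r_[o['force'],o['moment']])
print(np.mean(F,0).round(2),o['tool_pos'])"
```

```text
[-0.2   0.21  1.42  0.16  0.01 -0.01] [0.45495832 0.07827462 0.07127972]
```

Emit:
play_rows(deltas=[[0,0,0,0,0,0],[0,0,0,0,0,0],[0,0,0,0,0,0],[0,0,0,0,0,0],[0,0,0,0,0,0],[0,0,0,0,0,0]], gripper=0)

```text
clock: 13.6
tool_pos: [0.4549, 0.0783, 0.0712]
orientation: [180.0, -0.0, -110.1]
force: [-0.8, -0.2, -0.1]
opening: 0.0434
gripper_force: 0.0
```

Emit:
play_rows(deltas=[[0,0,0.01,0,0,0],[0,0,0.03,0,0,0],[0,0,0.05,0,0,0],[0,0,0.05,0,0,0],[0,0,0,0,0,0],[0,0,0,0,0,0],[0,0,0,0,0,0]])

```text
clock: 14.3
tool_pos: [0.4543, 0.078, 0.1829]
orientation: [180.0, -0.0, -110.1]
force: [-1.1, -0.4, 0.4]
opening: 0.044
gripper_force: 0.0
```

Run:
```python
from h import *
im,d,m=snap('wrist'); P=pts(d,m)
x=np.hypot(P[...,0]-.455,P[...,1]-.078)<.02
q=P[x&(P[...,2]>.07)&(P[...,2]<.1)]; print(len(q),np.median(q,0),q[:,2].std(),q[:,2].max(),get_obs()['tool_pos'])
t=q[q[:,2]>.083]; print(t.mean(0),cv2.minAreaRect((t[:,:2]*1000).astype(np.float32)))
cv2.imwrite('pics/fin.png',cv2.resize(im,(750,562)))
```

```text
385 [0.45516274 0.07701002 0.08561501] 0.003839744699343308 0.08786517607578306 [0.45425252 0.0779133  0.18251132]
[0.45565549 0.07853429 0.08580955] ((455.8155517578125, 78.76077270507812), (14.115159034729004, 13.32912540435791), 69.7358169555664)
```

View pics/fin.png

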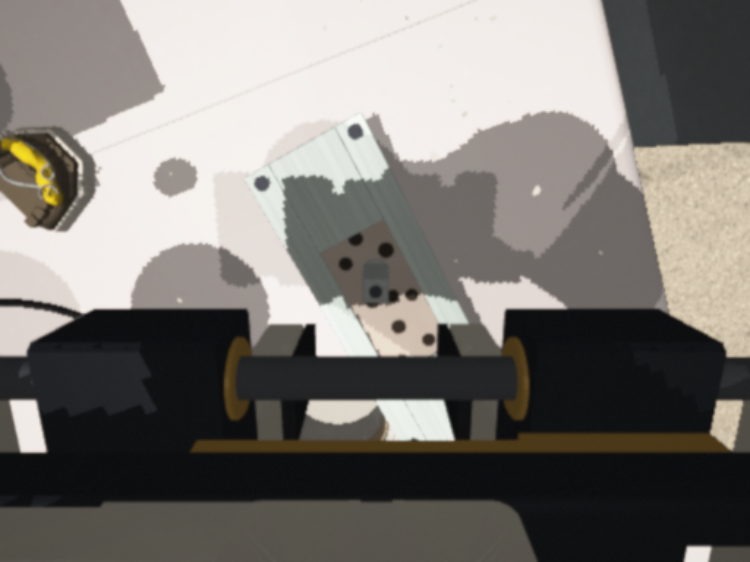

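The pin stands upright in the plate at pixel (375,280). Its head top is at z = 0.0858 m, against 0.086 m expected with the collar on the plate.

```bash
python3 -c "
from plant import *
print(close_job())"
```

```text
the job is handed in; nothing more can be done
None
```

The slim pin stands upright and released in the plate's hole, fully home by depth reading (head top at 85.8 mm, 86 mm expected), and the job was handed in at about 14 s of the 54 s; no verdict was returned.

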